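Load the setting block into the sprung slide holder

ROBOT

A 6-joint arm with a two-finger parallel gripper is mounted at the origin on a cart in front of the work surface, level with it; the furniture and walls round the work are solid. World frame = base frame: x ahead of the robot, y to its left, z up, the work surface at z = 0. Lengths are in mm, angles in rad, forces in N, time in s.
With the tool pointing down it reaches from about 400 to 825 mm from the base axis. Payload 7 kg.
Tool frame: the origin (TCP) lies at the very end of the fingers, on their centre line; the grasp point (between the pads) lies 19 mm behind it; z points along the fingers, y is the line along which they close (so a half turn about z gives the same grasp; the last joint's range is limited). The gripper opens to 88 mm and grips with 3 to 60 N. Pads are 19 mm wide; open, the fingers measure 130 mm over their backs; the gripper's body (78 mm by 193 mm) begins 47 mm behind the grasp point.
Start: joints at [0.288, 0.359, 0.012, 0, -1.224, -0.288], TCP at [674.978, -0.019, 197.561] pointing down, gripper open.
Joint ranges: [-3.07, 3.07], [-1.43, 2.12], [-1.02, 1.25], [-3.03, 1.67], [-3.05, -0], [-3.03, 3.03]. Speed limits (rad/s): [2.39, 2.39, 3.01, 3.14, 3.14, 3.14].

INTERFACE

Orientations are given as a unit quaternion [x, y, z, w].
In Python, from plant import bot gives the robot as it stands. Calls block until the motion is done:
- bot.move_ptp(position, orientation): joint-space move of the TCP to a pose.
- bot.line_to(position, velocity=150, ori=None): straight line of the TCP; ori=None keeps the orientation; velocity is the mean speed in mm/s.
- bot.move_joints(angles): joint-space move.
- bot.move_gripper(opening, force=None): finger opening in mm; force is the grip in N (None keeps the last); returns when the fingers have stopped.
- bot.pause(seconds).
- bot.solve_ik(position, orientation): joint angles nearest the present ones, or None.
- bot.read_state(): the state.
- bot.camera(name): name is "scene" or "side" or "wrist"; returns the picture (400x640x3 uint8, red, green, blue); there is no depth.
- bot.get_calibration(name): a dict with "fx", "fy", "cx", "cy" (pixels), "view" (4x4, takes a point from world to camera coordinates); the wrist camera has in their place "T_tool_cam" (4x4, takes a point from camera to tool coordinates, whose origin is the TCP and whose axes are the flange's). Camera axes: x right, y up, looking along -z (the intrinsics and any distortion apply to the point x, -y, -z); pixel columns grow to the right and rows downward; lengths in mm; the calibration is good to about 2 mm. A picture is of the moment at which its call begins: read the wrist's pose just before it. get_calibration takes no time and is no camera call.
A pose or a line that the arm cannot do raises bot.Unreachable and nothing moves.
- bot.close_job(): hands the job in; it is judged then, once.
The state is a dict: "t": time; "joint_pos": joint angles; "qvel": joint speeds; "tau": joint torques, N m; "tcp_pos": TCP position; "eef_rot": TCP orientation; "contact_force": force on the tool from outside, world axes, zero at the start; "moment": the same for the moment, N m; "width": finger opening in mm; "finger_force": force on a finger pad.
Only numpy, scipy, OpenCV 4.12 (cv2) and the standard library are available. Lean on these libraries where they do the work, as an engineer would, in place of code of your own. Each camera call takes 0.05 s, during which the arm holds its last target. There are 200 camera calls.

TASK

Load the ground steel setting block into the slide holder: draw the sprung curved arm back with the block, lower the block flat on the plate between the arm and the fixed edge (its longer side running from arm to edge), slide it along the edge until it clearly bears on the end stop, and let go so that the arm holds it flat and square, home against both the fixed edge and the end stop. Feel for the contacts and press only gently, below about 12 N on the arm and the end stop; do not drop or ram the block, and leave the other things on the bench alone.

Things in the scene. Friction and masses are not known exactly. Their poses are not given: they have to be found in the camera images.
- block_center (a point): Centre (half-way up) of the loose plain ground-steel setting block with small holes in its top: 40 (x) x 50 (y) x 25 (z) mm, about 0.3 kg, solid, flat on the bench. Its x axis runs across the 40 mm width, y along the 50 mm length, z up. Grasp it across the 40 mm width by its upper half: the holder's low bars then pass under the fingertips.
- holder: Slide holder, screwed down: aluminium plate 12 mm thick, x -70 to +60 mm and y -65 to +45 mm in its own frame, carrying two low steel bars (fixed edge, end stop) and a sprung arm. Origin at bench height; all offsets given are in its frame. A block against the fixed edge has its centre at y = 0, its axes parallel to the holder's (a half turn makes no difference); its x depends on the end stop.
- fixed_edge: Fixed edge: steel bar along the holder's x axis, 62 mm long (x -47 to +15 mm), 10 mm wide, 7 mm high above the plate. Its inner face is at y = +25 mm and faces -y. Origin under its centre, on the plate.
- end_stop: Adjustable end stop, tight. Origin: fixed clamp bridge (x = +42 mm). The cross bar (42 mm along y, y -18 to +24 mm, 7 mm high) is clamped somewhere else each time, and its setting is not reported: its face (stop_face), looking to -x, lies anywhere from x = +11 to +25 mm and must be felt. So a seated block's centre is at x = -9 to +5 mm; a block at x = -12 mm or less is clear of it.
- spring_arm: Curved steel arm, a 7 mm bar 6 mm above the plate, bowed to -y, with a free-turning roller at its end. It swings level about an upright pivot at x = -52, y = -24 mm (its origin, on the plate), 54 mm from the roller. A spring drives it to +y. Force at the roller: 2 N at rest, 6 N on a seated block, 7.5 N at its hard stop, 7 mm beyond the seated position.
- nose_roller (a point): Axis of the black nose roller (12 mm diameter, 3 to 22 mm above the plate), half-way up. At rest it is at x = +1.5, y = -17 mm (36 mm free to the fixed edge); with a seated block at y = -31 mm. A block carried with its underside 8 to 12 mm over the plate clears the bars but still meets the roller, so its end can push the roller to -y before it is lowered.
- ring: Bystander: setting ring, 52 mm diameter, 16 mm high. Origin under its centre.
- tub: Bystander: putty tub with lid, 67 mm diameter, 48 mm high. Origin under its centre.
- arch: Bystander: dental arch model, 57 x 66 x 21 mm. Origin under its centre.
Things that resemble listed ones, but are neither listed nor needed, are in the scene too. There is more than one size of the part that bears block_center; the job needs the larger.

How it is judged (in metres and radians):
On the way, in this order (a step that is already met when the one before it is completed fails the run):
1. The block pushes the sprung arm back to where it lets the block in (roller axis beyond y = -30 mm in the holder's frame) (y of nose_roller in the frame of holder below -0.03 m and contact force between block and spring_arm above 1 N), for 0.1 s.
2. The block, down on the plate, bears on the end stop with more than 3 N (z of block_center in the frame of holder below 0.0265 m and contact force between block and end_stop above 3 N), for 0.1 s.
At the end, for the whole second after the job is handed in: The block sits flat on the plate (within 1.5 mm in height, 0.04 rad) and square (0.05 rad), within 2 mm of the end stop and of the fixed edge, with the sprung arm pressing on it and the block pressing on the fixed edge (each over 1 N) (x of block_center in the frame of stop_face between -0.022 and -0.018 m and y of block_center in the frame of holder between -0.002 and 0.002 m and z of block_center in the frame of holder between 0.023 and 0.026 m and angle between the x axis of block_center and the x axis of holder, either way round below 0.05 rad and angle between block_center's own z axis and vertical below 0.04 rad and contact force between block and spring_arm above 1 N and contact force between block and fixed_edge above 1 N); the robot touches nothing.
It fails at once if the block is pressed on the end stop with more than 12 N (contact force between block and end_stop above 12 N).
It fails at once if the block and the sprung arm press on each other with more than 12 N (contact force between block and spring_arm above 12 N).
It fails at once if the block is rammed or dropped on the holder (over 40 N in all) (contact force between block and holder above 40 N).
It fails at once if a bystander is moved by more than 20 mm (distance of any of ring, tub, arch from where it was at the start of the episode above 0.02 m).
It also fails if it takes over 58 s, if anything falls off the work surface, if the arm or the gripper's body presses on something with over 40 N, if the wrist force passes 120 N, or if a joint passes its speed limit or range.

## Working session

There is one attempt and no reset: what is moved stays moved. The work goes in short steps, each a Python script; the robot and the scene stay as the last script left them, time stands still between calls to the robot, and variables do not carry over. Pictures are saved under pics/ and viewed, at most 10 in all, crops included, and the job is handed in when it is done.

```bash
ls; mkdir -p pics; python3 - <<'E'
from plant import bot
import cv2,numpy as np
for n in ("scene","side","wrist"):
    im=bot.camera(n); cv2.imwrite(f"pics/{n}0.png",im[:,:,::-1])
    print(n,bot.get_calibration(n))
s=bot.read_state(); print(s)
a=cv2.imread("pics/scene0.png");b=cv2.imread("pics/wrist0.png")
E
```

```text
pics
scene {'fx': 452.11312633922586, 'fy': 452.11312633922586, 'cx': 324.61133122373565, 'cy': 202.4030484774266, 'view': array([[ 8.77558019e-01, -4.78919476e-01, -2.29795310e-02,
        -5.47649741e+02],
       [ 2.63397498e-01,  4.41485916e-01,  8.57736524e-01,
        -1.93692312e+02],
       [-4.00641587e-01, -7.58766316e-01,  5.13575697e-01,
        -8.43619491e+02],
       [ 0.00000000e+00,  0.00000000e+00,  0.00000000e+00,
         1.00000000e+00]])}
side {'fx': 495.4792987456515, 'fy': 495.4792987456515, 'cx': 315.37368481166453, 'cy': 200.19311956942684, 'view': array([[-8.85248062e-01, -4.65044777e-01, -8.32003093e-03,
         5.05492073e+02],
       [ 1.67139130e-01, -3.34753337e-01,  9.27364391e-01,
        -1.63220403e+02],
       [-4.34051125e-01,  8.19556928e-01,  3.74066923e-01,
        -8.96210012e+02],
       [ 0.00000000e+00,  0.00000000e+00,  0.00000000e+00,
         1.00000000e+00]])}
wrist {'fx': 306.4470711369509, 'fy': 306.4470711369509, 'cx': 315.1326239679048, 'cy': 201.41087016418908, 'T_tool_cam': array([[ 8.29088522e-04,  9.67380558e-01,  2.53326210e-
[... 308 characters left out ...]
s': array([ 2.88090420e-01,  3.59242126e-01,  1.12522950e-02, -2.11486747e-04,
       -1.22409333e+00, -2.88064153e-01]), 'qvel': array([-1.07372941e-03, -3.05225081e-03,  3.05851741e-03,  1.29823699e-03,
        5.41613897e-05, -8.28414335e-04]), 'tau': array([ 1.39394037e-04, -5.83274567e+01,  2.93289685e+01,  7.00122759e+00,
        8.75052094e-03, -9.76538854e-05]), 'tcp_pos': array([ 6.74592410e+02, -5.48429051e-02,  1.96825507e+02]), 'eef_rot': array([-7.07090465e-01,  7.07122797e-01,  3.94341186e-04, -5.18042476e-04]), 'contact_force': array([0.29944887, 0.63315363, 0.42598735]), 'moment': array([ 0.01333511,  0.0074361 , -0.01931733]), 'finger_force': 0.0, 'width': 87.88373497346764}
```

View pics/scene0.png

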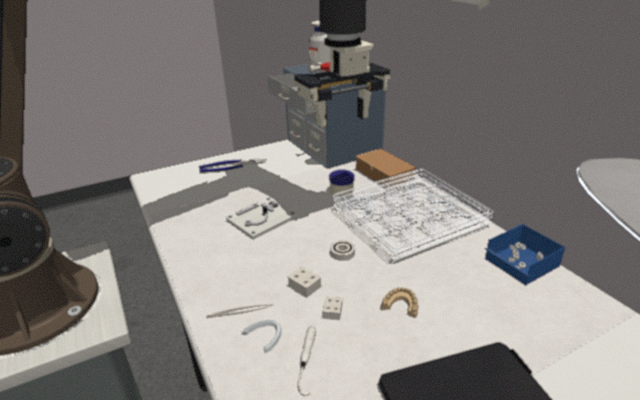

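View pics/wrist0.png

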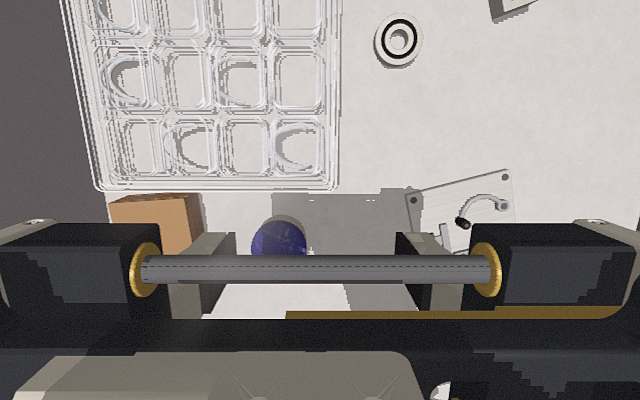

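Scene: the larger block is at about (304,281) and the smaller look-alike at (332,307), both pale with holes. Other things: ring (342,250), arch (400,300), holder (260,216) and tub (341,180). By the description, the block I want is the one at (304,281). I'll look at both from above.

```bash
cat > h.py <<'E'
from plant import bot
import cv2,numpy as np
from scipy.spatial.transform import Rotation as R
def ray(name,uv,st=None):
    c=bot.get_calibration(name); u,v=uv
    d=np.array([(u-c['cx'])/c['fx'],-(v-c['cy'])/c['fy'],-1.])
    if name=='wrist':
        T=np.eye(4);T[:3,:3]=R.from_quat(st['eef_rot']).as_matrix();T[:3,3]=st['tcp_pos'];T=T@c['T_tool_cam']
    else: T=np.linalg.inv(c['view'])
    return T[:3,3],T[:3,:3]@d
def onz(name,uv,z,st=None):
    o,d=ray(name,uv,st); return o+d*(z-o[2])/d[2]
def q(yaw): # tool down; yaw = world angle of tool y axis
    y=np.array([np.cos(yaw),np.sin(yaw),0]);z=np.array([0,0,-1.]);x=np.cross(y,z)
    return R.from_matrix(np.stack([x,y,z],1)).as_quat()
E
python3 - <<'E'
from h import *
s=bot.read_state()
for n,uv,z in (("big",(304,272),25),("small",(332,300),20),("holder",(260,216),12),("ring",(342,246),16),("tub",(341,177),48),("arch",(400,298),15)):
    print(n,onz("scene",uv,z).round(0))
print(onz("wrist",(455,215),12,s).round())
p=onz("scene",(304,272),25)
h=onz("scene",(260,216),12)
for k,(m) in enumerate((p,h)):
    for yaw in (np.pi,np.pi/2,0,-np.pi/2):
        Rm=R.from_quat(q(yaw)).as_matrix()
        t=np.array([m[0],m[1],170.])-Rm@np.array([120,0,0])
        j=bot.solve_ik(t,q(yaw)); print(k,round(yaw,2),t.round(),None if j is None else np.round(j,2))
E
```

```text
big [ 473. -196.   25.]
small [ 484. -285.   20.]
holder [480.  56.  12.]
ring [ 585. -150.   16.]
tub [711.  69.  48.]
arch [ 596. -338.   15.]
[496.  47.  12.]
0 3.14 [473. -76. 170.] [ 0.25  0.05 -0.45  0.   -1.07 -0.25]
0 1.57 [ 593. -196.  170.] [-0.01  0.29 -0.15  0.   -1.13 -1.56]
0 0 [ 473. -316.  170.] [-0.24  0.2  -0.27  0.   -1.1  -2.9 ]
0 -1.57 [ 353. -196.  170.] [-0.01 -0.09 -0.58  0.   -1.07  1.58]
1 3.14 [480. 176. 170.] [ 0.74  0.11 -0.38  0.   -1.08 -0.74]
1 1.57 [600.  56. 170.] [ 0.42  0.26 -0.19  0.   -1.12 -1.99]
1 0 [480. -64. 170.] [ 0.27  0.06 -0.44  0.   -1.07  2.87]
1 -1.57 [360.  56. 170.] [ 0.71 -0.17 -0.65  0.   -1.09  0.86]
```

```bash
python3 - <<'E'
from h import *
for k,(m) in enumerate(((473,-196),(488,50))):
    bot.move_ptp([m[0],m[1]+100,150],q(np.pi)); bot.pause(.3)
    s=bot.read_state(); im=bot.camera("wrist"); np.save(f"s{k}.npy",s,allow_pickle=True)
    cv2.imwrite(f"pics/w{k+1}.png",im[:,:,::-1]); print(s['t'],s['tcp_pos'])
a=cv2.imread("pics/w1.png")[:230];b=cv2.imread("pics/w2.png")[:230]
cv2.imwrite("pics/m1.png",np.vstack([a,b]))
E
```

```text
1.3583 [473.58057759 -95.70752917 149.80168311]
2.6833 [488.1634831 149.0681919 150.0941709]
```

View pics/m1.png

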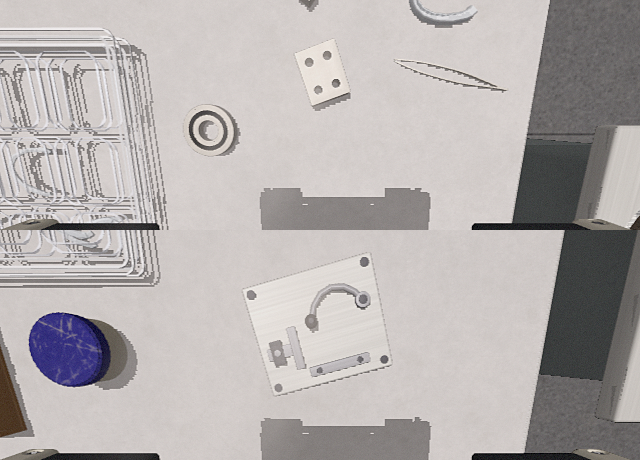

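```bash
python3 - <<'E'
from h import *
a=cv2.imread("pics/w1.png")[30:120,275:375];b=cv2.imread("pics/w2.png")[15:175,235:400]
A=cv2.resize(a,None,fx=3.6,fy=3.6,interpolation=cv2.INTER_CUBIC)
B=cv2.resize(b,None,fx=3.6,fy=3.6,interpolation=cv2.INTER_CUBIC)[:576]
c=np.zeros((576,800,3),np.uint8); B=B[:, :594]
A=cv2.resize(a,None,fx=2,fy=2,interpolation=cv2.INTER_CUBIC)
c[:B.shape[0],:594]=B; c[:180,600:800]=A
cv2.imwrite("pics/m2.png",c)
E
```

```text
(no output)
```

View pics/m2.png

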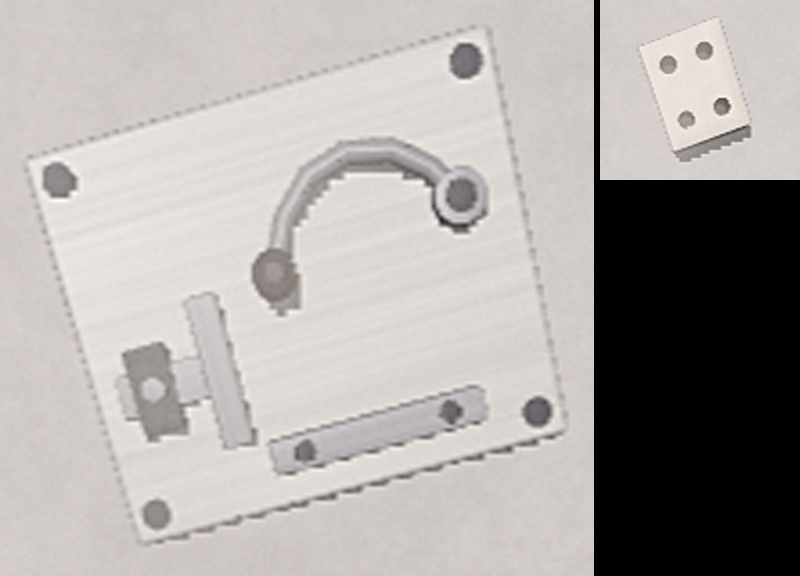

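Image: the holder plate corners are at crop (25,158), (487,27), (566,430) and (140,541), and the block's top face has four clear corners. It measures near 40×50, which I check numerically next.

```bash
cat > fit.py <<'E'
from h import *
def rigid(loc,w):
    loc=np.array(loc,float);w=np.array(w)[:,:2]
    a=loc-loc.mean(0);b=w-w.mean(0)
    th=np.arctan2((a[:,0]*b[:,1]-a[:,1]*b[:,0]).sum(),(a*b).sum())
    c,s=np.cos(th),np.sin(th);M=np.array([[c,-s],[s,c]]);t=w.mean(0)-M@loc.mean(0)
    return th,t,w-(loc@M.T+t)
E
python3 - <<'E'
from fit import *
s0=np.load("s0.npy",allow_pickle=True).item();s1=np.load("s1.npy",allow_pickle=True).item()
H=lambda x,y:((x+.5)/3.6-.5+235,(y+.5)/3.6-.5+15)
B=lambda x,y:((x-600+.5)/2-.5+275,(y+.5)/2-.5+30)
w=[onz("wrist",H(*p),12,s1) for p in ((25,158),(487,27),(566,430),(140,541))]
th,t,r=rigid([(60,-65),(-70,-65),(-70,45),(60,45)],w);print("holder",th,t,r.round(1).tolist())
p=[np.array(onz("wrist",B(*p),25,s0)) for p in ((640,46),(718,17),(750,127),(675,151))]
print([np.linalg.norm(p[i]-p[(i+1)%4]).round(1) for i in range(4)])
tb,c,r=rigid([(20,-25),(-20,-25),(-20,25),(20,25)],p);print("block",tb,c,r.round(1).tolist())
M=np.array([[np.cos(th),-np.sin(th)],[np.sin(th),np.cos(th)]])
for n,pt,z in (("pivot",(460,196),25),("roller",(274,272),34),("edgeR",(479,389),19),("edgeL",(271,442),19),("stopTopR",(214,293),19),("stopBotR",(256,441),19)):
    print(n,(M.T@(onz("wrist",H(*pt),z,s1)[:2]-t)).round(1))
E
```

```text
holder 0.25442420421939377 [485.97002739  69.03098315] [[-0.9, 0.7], [0.8, 1.5], [1.0, -0.7], [-0.8, -1.5]]
[np.float64(38.3), np.float64(50.7), np.float64(37.8), np.float64(49.6)]
block 0.3237115647794352 [ 465.93617459 -207.85387597] [[-0.7, -0.2], [1.0, 0.2], [0.7, 0.8], [-1.1, -0.8]]
pivot [-50.7 -23.5]
roller [  1.5 -16.8]
edgeR [-46.2  26.2]
edgeL [13.8 25.5]
stopTopR [ 18.6 -17. ]
stopBotR [17.8 24.2]
```

```bash
python3 - <<'E'
from h import *
a=cv2.imread("pics/scene0.png");b=cv2.imread("pics/side0.png")
C=bot.get_calibration("side");th=.2544;M=np.array([[np.cos(th),-np.sin(th)],[np.sin(th),np.cos(th)]])
def pr(n,l,z):
    C=bot.get_calibration(n);p=C['view']@np.r_[M@l+[486,69],z,1]
    return C['cx']+C['fx']*p[0]/-p[2],C['cy']-C['fy']*p[1]/-p[2]
out=[]
for n,i in (("scene",a),("side",b)):
    u,v=pr(n,np.array([0,0]),12);u,v=int(u),int(v)
    i=i.copy()
    cr=i[max(v-35,0):v+35,u-45:u+45]; out.append(cv2.resize(cr,(600,466)[::1],interpolation=cv2.INTER_CUBIC)); 
    print(n,u,v,cr.shape,[np.round(pr(n,np.array([42,3]),z),1) for z in (12,19,30)])
cv2.imwrite("pics/m3.png",cv2.resize(np.hstack(out),(800,311)))
cv2.imwrite("pics/m3.png",np.vstack([cv2.resize(o,(386,300)) for o in out]))
E
```

```text
scene 260 212 (70, 90, 3) [array([273.4, 205.9]), array([273.1, 203.4]), array([272.8, 199.5])]
side 335 244 (70, 90, 3) [array([316.1, 243.4]), array([316.1, 240.5]), array([316. , 235.8])]
```

View pics/m3.png

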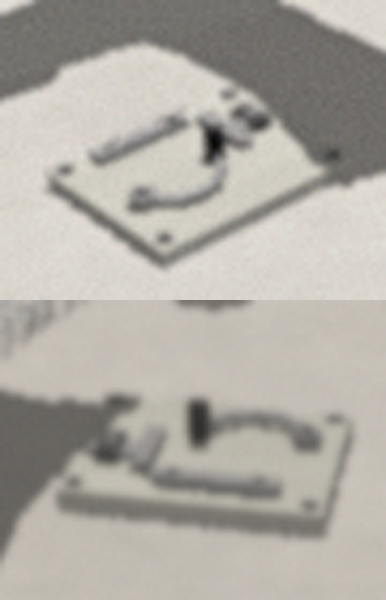

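Image: the end-stop bridge is low, topping out at about z = 20, near (108,445) in the side crop. I'll grip high (TCP 14 mm above the block's underside) so the fingers pass over it. Grasping now.

```bash
python3 - <<'E'
from h import *
c=np.array([465.9,-207.9]);yw=.324+np.pi
bot.move_ptp([*c,70],q(yw)); bot.line_to([*c,14],100)
s=bot.read_state();print(s['tcp_pos'],s['contact_force'])
bot.move_gripper(30,30); s=bot.read_state();print(s['width'],s['finger_force'],s['contact_force'])
bot.pause(.2)
bot.line_to([*c,80],100); bot.pause(.3); s=bot.read_state();print(s['t'],s['tcp_pos'],s['width'],s['finger_force'],s['contact_force'],s['joint_pos'].round(2))
b=bot.camera("side");a=bot.camera("scene")
C=[]
for n,i in (("scene",a),("side",b)):
    k=bot.get_calibration(n);p=k['view']@np.r_[c,75,1];u=int(k['cx']+k['fx']*p[0]/-p[2]);v=int(k['cy']-k['fy']*p[1]/-p[2])
    C.append(cv2.resize(i[max(0,v-40):v+40,max(0,u-40):u+40,::-1],(390,390),interpolation=cv2.INTER_CUBIC))
cv2.imwrite("pics/g.png",np.hstack(C))
E
```

```text
[ 466.38961134 -207.74929658   14.32617874] [ 0.11411353 -0.69434827  0.13198389]
29.942540916187223 0.0 [ 0.82840572  0.09352834 -0.44288495]
7.2 [ 465.58631954 -207.8749331    79.49416148] 30.13398097733537 0.0 [-0.20774619 -1.14054655 -0.7733563 ] [-0.03  0.2  -0.51 -0.   -0.86  0.36]
```

View pics/g.png

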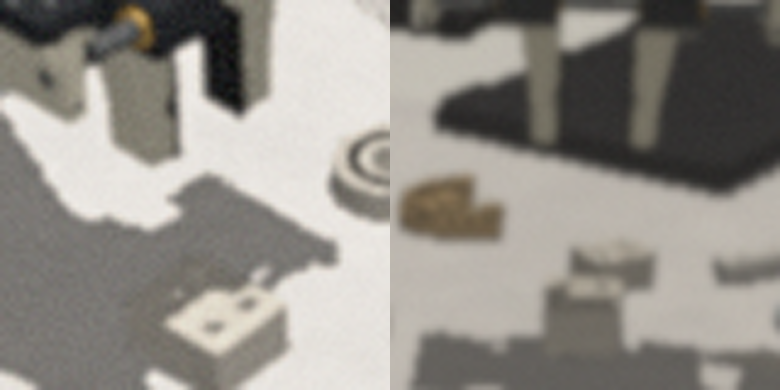

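The grasp missed: the width read 30 with no force. The fingertips appear higher in the image than expected, so I'll check this across both cameras with marks.

```bash
python3 - <<'E'
from h import *
s=bot.read_state();np.save("s2.npy",s,allow_pickle=True)
p=s['tcp_pos'];Rm=R.from_quat(s['eef_rot']).as_matrix();print(p,Rm.round(3).tolist())
C=[]
for n in ("scene","side"):
    i=bot.camera(n)[:,:,::-1].copy();cv2.imwrite(f"pics/{n}2.png",i);k=bot.get_calibration(n)
    def pr(x):
        e=k['view']@np.r_[x,1];return np.array([k['cx']+k['fx']*e[0]/-e[2],k['cy']-k['fy']*e[1]/-e[2]])
    u,v=(pr(p)+[0,15]).astype(int);x0,y0=u-50,max(0,v-40);print(n,x0,y0)
    cr=cv2.resize(i[y0:y0+75,x0:x0+100],(400,300),interpolation=cv2.INTER_CUBIC)
    for X,col in ((p,(0,0,255)),(np.array([465.9,-207.9,25]),(0,200,0))):
        a=(pr(X)-[x0,y0])*4;cv2.drawMarker(cr,tuple(int(z) for z in a),col,cv2.MARKER_CROSS,12,1)
    C.append(cr)
w=bot.camera("wrist")[:,:,::-1];cv2.imwrite("pics/w3.png",w)
out=np.zeros((600,800,3),np.uint8);out[:300]=np.hstack(C);out[300:,:480]=cv2.resize(w,(480,300),interpolation=cv2.INTER_AREA)
cv2.imwrite("pics/g2.png",out)
E
```

```text
[ 465.74130796 -207.91462496   79.70536807] [[0.318, -0.948, -0.001], [-0.948, -0.318, 0.0], [-0.0, 0.001, -1.0]]
scene 252 228
side 341 151
```

View pics/g2.png

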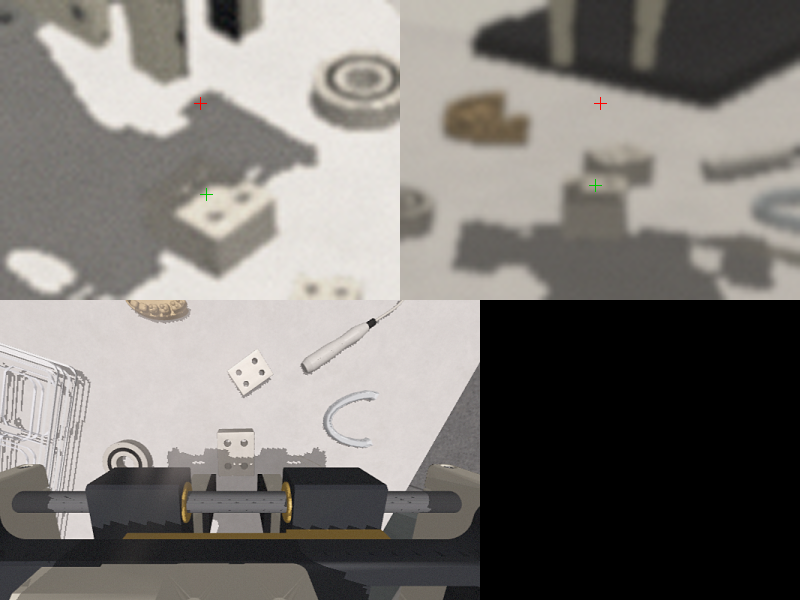

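```bash
python3 - <<'E'
from h import *
s=np.load("s2.npy",allow_pickle=True).item();Rm=R.from_quat(s['eef_rot']).as_matrix()
for p in ((218,430),(255,430)):
    w=onz("wrist",((p[0]+.5)/.75-.5,(p[1]-300+.5)/.75-.5),25,s); print("far corner tool frame",(Rm.T@(w-s['tcp_pos'])).round(1),w.round(1))
for n,x0,y0,pp in (("scene",252,228,((173,213),(218,237),(277,205),(228,180))),):
    for a in pp: print(n,onz(n,(a[0]/4+x0,a[1]/4+y0),25).round(1))
def tri(a,b):
    (o,d),(o2,d2)=ray("scene",a),ray("side",b)
    t=np.linalg.lstsq(np.stack([d,-d2],1),o2-o,rcond=None)[0];P,Q=o+d*t[0],o2+d2*t[1];return ((P+Q)/2).round(1),np.linalg.norm(P-Q).round(1)
print("tips mid",tri((200/4+252,55/4+228),((602-400)/4+341,65/4+151)))
a=cv2.imread("pics/scene0.png")[255:300,280:330].astype(int);b=cv2.imread("pics/scene2.png")[255:300,280:330].astype(int)
d=cv2.GaussianBlur(np.abs(a-b).max(2).astype(np.uint8),(3,3),0);print("changed rows/cols",[(r.min(),r.max()) for r in np.where(d>60)], (d>60).sum())
E
```

```text
far corner tool frame [ 27.4 -19.   54.7] [ 492.4 -227.8   25. ]
far corner tool frame [27.4 20.4 54.7] [ 455.1 -240.4   25. ]
scene [ 446.4 -211.6   25. ]
scene [ 457.2 -237.2   25. ]
scene [ 491.4 -231.1   25. ]
scene [ 479.6 -203.2   25. ]
tips mid (array([ 466.4, -207.5,  105.7]), np.float64(1.5))
changed rows/cols [(np.int64(0), np.int64(44)), (np.int64(0), np.int64(49))] 970
```

The fingertips triangulate to z ≈ 106 while the TCP reads 80, so they end about 26 mm above the nominal TCP. Laterally everything agrees. I'll find the true tip height by a gentle touch on the bench, then grasp.

```bash
cat >> h.py <<'E'
def F(n=6):
    f=[];
    for _ in range(n): bot.pause(.01); f.append(bot.read_state()['contact_force'])
    return np.mean(f,0)
E
python3 - <<'E'
from h import *
c=np.array([466.3,-209.1])
bot.move_gripper(60,30)
bot.line_to([*c,10],120); f0=F(10); z=10.
print(f0.round(2),bot.read_state()['width'])
while z>-30:
    z-=1.0; bot.line_to([*c,z],25); f=F(3)-f0
    if f[2]>2.5: break
s=bot.read_state();print("touch",z,f.round(2),s['tcp_pos'],s['t'])
E
```

```text
[-0.08 -0.11  0.02] 59.93038782809693
touch -29.0 [-1.04  1.06  4.45] [ 466.49918863 -209.13454087  -28.67886073] 19.7167
```

```bash
python3 - <<'E'
from h import *
c=np.array([466.3,-209.1])
bot.line_to([*c,-14.5],80); bot.move_gripper(36,30); s=bot.read_state();print(s['width'],s['finger_force'],s['contact_force'].round(2))
bot.line_to([*c,30],120); bot.pause(.1); s=bot.read_state();print(s['t'],s['tcp_pos'],s['width'],s['finger_force'],F(5).round(2))
E
```

```text
39.490780895063295 29.98672842979431 [ 0.71 -0.03 -2.  ]
21.1583 [ 465.31602561 -208.94850875   29.0219724 ] 39.75837321807413 29.986158907413483 [-0.17 -0.24 -3.54]
```

```bash
cat >> h.py <<'E'
TH=.2544;HO=np.array([486.,69.]);RH=np.array([[np.cos(TH),-np.sin(TH)],[np.sin(TH),np.cos(TH)]])
def W(x,y,z): return [*(RH@[x,y]+HO),z]      # holder x,y -> world TCP
def FH(n=5): f=F(n); return np.r_[RH.T@f[:2],f[2]]
E
python3 - <<'E'
from h import *
bot.move_ptp(W(-9,22,45),q(TH+np.pi)); bot.line_to(W(-9,22,7.5),60); bot.pause(.15)
f0=FH(8);np.save("f0.npy",f0);print(f0.round(2))
for y,v in ((8,60),(2,30),(-1.5,20)):
    bot.line_to(W(-9,y,7.5),v); f=FH()-f0;s=bot.read_state();print(y,f.round(2),(RH.T@(s['tcp_pos'][:2]-HO)).round(2),s['tcp_pos'][2].round(1),s['t'],s['width'])
    if f[1]>9: break
a=bot.camera("scene")[:,:,::-1];b=bot.camera("side")[:,:,::-1]
cv2.imwrite("pics/p.png",np.hstack([cv2.resize(a[165:255,205:305],(400,360),interpolation=cv2.INTER_CUBIC),cv2.resize(b[199:289,285:385],(400,360),interpolation=cv2.INTER_CUBIC)]))
E
```

```text
[-0.22 -0.05 -3.26]
8 [0.57 3.46 1.3 ] [-8.62  7.96] 7.7 23.7583 39.604720100522194
2 [0.25 5.14 2.48] [-8.73  2.21] 7.6 24.15 39.39277088065812
-1.5 [-0.43  5.85  2.79] [-8.78 -1.19] 7.6 24.5167 39.7737845252767
```

View pics/p.png

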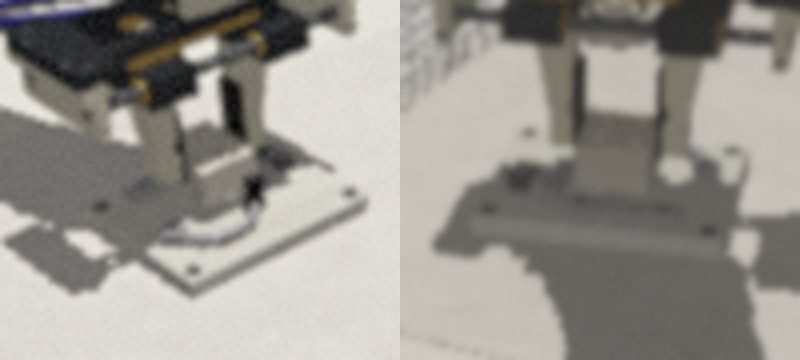

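```bash
python3 - <<'E'
from h import *
f0=np.load("f0.npy");y=-3
bot.line_to(W(-9,y,7.5),20); print((FH()-f0).round(2))
for z in (5,3,1,0,-1,-1.5,-2,-2.5,-3,-3.5,-4):
    bot.line_to(W(-9,y,z),25); f=FH(3)-f0; print(z,f.round(2))
    if f[2]>9 or f[1]>10: break
s=bot.read_state();print(s['tcp_pos'].round(2),s['t'],s['width'])
E
```

```text
[0.13 6.78 2.81]
5 [0.87 5.78 1.14]
3 [0.17 6.4  1.57]
1 [0.89 6.32 1.24]
0 [0.22 6.25 1.85]
-1 [1.51 5.66 1.97]
-1.5 [0.3  6.27 2.14]
-2 [0.09 6.42 1.99]
-2.5 [0.2  5.86 2.08]
-3 [0.32 5.93 3.02]
-3.5 [-1.62  5.89  9.16]
[478.58  64.44  -2.79] 27.6583 39.76376875238067
```

```bash
python3 - <<'E'
from h import *
f0=np.load("f0.npy");y=-3.;z=-3.1;x=-9.
bot.line_to(W(x,y,z),20)
while y<4:
    y+=.5; bot.line_to(W(x,y,z),20); f=FH(3)-f0
    if f[1]<3: break
print("edge",y,f.round(2)); y-=.2
fs=[]
while x<7:
    x+=.5; bot.line_to(W(x,y,z),15); f=FH(3)-f0; fs.append(f[0])
    base=np.median(fs[:5]) if len(fs)>5 else np.median(fs)
    if f[0]-base<-3 and len(fs)>4: break
    if f[0]<-8: break
print(np.round(fs,2)); s=bot.read_state();print("stop",x,f.round(2),s['tcp_pos'].round(2),s['t'])
np.save("xyz.npy",[x,y,z,base])
E
```

```text
edge -0.5 [1.94 1.84 7.48]
[-0.41 -1.96 -3.62 -5.34 -8.04]
stop -6.5 [-8.04  7.42 18.94] [477.99  66.23  -2.83] 30.6583
```

```bash
python3 - <<'E'
from h import *
f0=np.load("f0.npy");x,y,z,_=np.load("xyz.npy")
for k in range(5):
    z+=.3; bot.line_to(W(x,y,z),20); f=FH(3)-f0; print(round(z,2),f.round(2))
    if f[2]<5: break
L=[]
while x<7:
    x+=.5; bot.line_to(W(x,y,z),15); f=FH(3)-f0; L.append(f.round(1).tolist())
    if f[2]>7: z+=.2
    if f[0]<-6: break
print(L); s=bot.read_state();print("end",x,z,(RH.T@(s['tcp_pos'][:2]-HO)).round(2),s['tcp_pos'][2],s['t'],s['width'])
np.save("xyz.npy",[x,y,z,0])
E
```

```text
-2.8 [-5.36  7.26 15.02]
-2.5 [-3.88  6.57  9.94]
-2.2 [-1.51  5.73  5.67]
-1.9 [-0.36  5.03  1.03]
[[-0.3, 5.3, 0.4], [-0.1, 4.9, 0.6], [-0.5, 5.4, 0.4], [0.0, 5.5, 1.3], [-0.4, 5.1, 1.1], [0.2, 5.5, 1.1], [-0.0, 5.3, 0.7], [0.0, 5.2, 0.1], [-0.3, 4.9, 0.9], [-0.7, 5.2, 0.9], [0.2, 5.1, 0.6], [0.1, 5.0, 1.0], [-0.3, 4.7, 0.7], [-1.1, 5.6, 1.1], [-2.9, 6.5, 3.9], [-4.6, 7.7, 5.8], [-6.6, 9.2, 8.1]]
end 2.0 -1.7000000000000006 [-1.05 -0.73] -2.7086220884640353 36.4333 39.56326337342268
```

```bash
python3 - <<'E'
from h import *
f0=np.load("f0.npy");x,y,z,_=np.load("xyz.npy")
for k in range(4):
    y+=.5; bot.line_to(W(x,y,z),20); f=FH(3)-f0; s=bot.read_state();print(round(y,2),f.round(2),(RH.T@(s['tcp_pos'][:2]-HO)).round(2),s['tcp_pos'][2].round(2))
    if f[1]<2: break
np.save("xyz.npy",[x,y,z,0]);print(s['t'])
b=bot.camera("side")[:,:,::-1];a=bot.camera("scene")[:,:,::-1]
cv2.imwrite("pics/p2.png",np.hstack([cv2.resize(a[175:245,215:305],(400,311),interpolation=cv2.INTER_CUBIC),cv2.resize(b[209:279,290:380],(400,311),interpolation=cv2.INTER_CUBIC)]))
E
```

```text
-0.2 [-5.08  5.25  4.74] [-1.1  -0.65] -2.7
0.3 [-5.26  1.58  4.38] [-1.06 -0.56] -2.67
36.9833
```

View pics/p2.png

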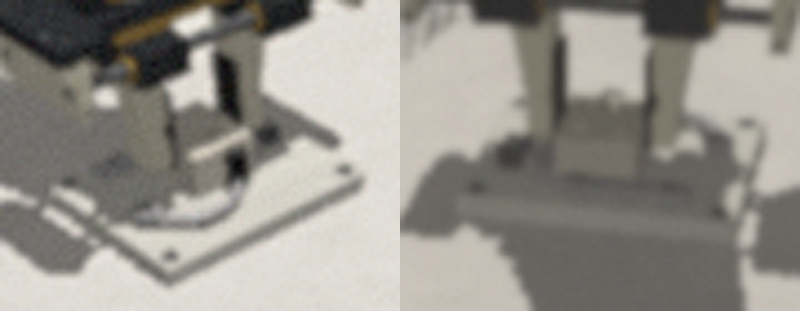

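The block is down between arm and edge, and both the edge and the end stop feel stiff. I'll add a firmer but still gentle push on the stop, then release and lift.

```bash
python3 - <<'E'
from h import *
f0=np.load("f0.npy");x,y,z,_=np.load("xyz.npy")
while x<4:
    x+=.3; bot.line_to(W(x,y,z),15); f=FH(3)-f0; 
    if f[0]<-6.5: break
bot.pause(.2); print(x,(FH(3)-f0).round(2))
bot.move_gripper(54,30); s=bot.read_state(); p=RH.T@(s['tcp_pos'][:2]-HO); print(p.round(2),s['tcp_pos'][2].round(2),s['width'],(FH(4)).round(2))
w=s['tcp_pos']; bot.line_to([w[0],w[1],60],80)
bot.line_to(W(-1,95,110),200); bot.pause(.2)
s=bot.read_state();np.save("s3.npy",s,allow_pickle=True);print(s['t'])
im=bot.camera("wrist")[:,:,::-1];cv2.imwrite("pics/w4.png",im)
Rm=R.from_quat(s['eef_rot']).as_matrix();c=bot.get_calibration("wrist");T=c['T_tool_cam']
X=T[:3,:3].T@(Rm.T@(np.array(W(-2,-5,25))-s['tcp_pos'])-T[:3,3]);u,v=int(c['cx']+c['fx']*X[0]/-X[2]),int(c['cy']-c['fy']*X[1]/-X[2]);print(u,v)
x0,y0=u-90,max(0,v-80);print(x0,y0)
cv2.imwrite("pics/f.png",cv2.resize(im[y0:y0+150,x0:x0+180],None,fx=4,fy=4,interpolation=cv2.INTER_CUBIC))
E
```

```text
2.3 [-6.96  2.24  5.76]
[2.56 0.32] -1.61 53.80554004762302 [ 0.27 -0.19 -0.12]
39.95
314 82
224 2
```

View pics/f.png

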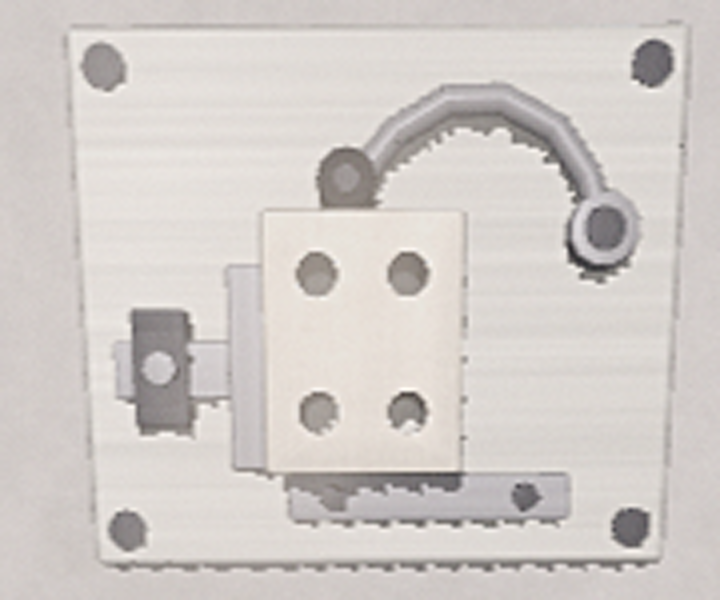

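Image: the block lies square, with the roller on its far end (347,178), the stop bar at its left face (x≈264) and the fixed edge at its near face (y≈472). A quick numeric check of the gaps before handing in:

```bash
python3 - <<'E'
from h import *
s=np.load("s3.npy",allow_pickle=True).item()
g=lambda p,z:(RH.T@(onz("wrist",((p[0]+.5)/4-.5+224,(p[1]+.5)/4-.5+2),z,s)[:2]-HO)).round(1)
for n,p,z in (("TL",(262,211),37),("TR",(466,211),37),("BR",(462,471),37),("BL",(268,471),37),("stop outer top",(226,266),19),("stop outer bot",(234,469),19),("edge outer R",(570,519),19),("edge inner R",(569,474),19),("plate TL",(69,28),12),("plate TR",(688,24),12),("plate BL",(100,560),12),("plate BR",(662,556),12),("roller",(346,178),34)): print(n,g(p,z))
E
```

```text
TL [ 18.1 -24.1]
TR [-21.5 -24.1]
BR [-21.7  24.7]
BL [18.  24.7]
stop outer top [ 27.3 -17. ]
stop outer bot [26.7 24.2]
edge outer R [-47.2  34.9]
edge inner R [-46.6  25.3]
plate TL [ 59.  -63.6]
plate TR [-68.5 -64.4]
plate BL [58.6 44.2]
plate BR [-69.7  43.4]
roller [  1.8 -30.6]
```

```bash
python3 -c "
from plant import bot
print(bot.close_job())"
```

```text
the job is handed in; nothing more can be done
None
```

I loaded the block and handed the job in at about 40 s; no verdict was returned. The last picture shows it square, against the fixed edge and end stop to within about 1 mm, with the roller on its end. The highest force I felt was about 9 N towards the arm and 7 N towards the stop.

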